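# Put the lathe accessories back in their own trays

## Task

The four lathe accessories have been put back in one another's trays: move each to the middle of its own tray, the four-jaw chuck in the square tray, the cone centre in the six-sided tray, the faceplate in the round tray and the half-turned wooden blank in the oblong tray. Every tray is taken and holds only one thing, so use the empty round cork pad to park something on the way. Keep the accessories upright, set them down rather than dropping them, and do not knock the little glass jar.

Things in the scene. Friction and masses are not known exactly. Their poses are not given: they have to be found in the camera images.
- chuck: Four-jaw lathe chuck: a plain steel cylinder 52 mm in diameter and 42 mm high, with four small dark jaws set as a cross on its top (total height 54 mm). About 0.5 kg. Grip it across the cylinder, about 33 mm above its underside. Origin: centre of its underside; its z axis points up. It starts upright in a tray that is not its own.
- centre: Lathe cone centre: a steel cylinder 44 mm in diameter and 46 mm high, with a pointed steel cone on top (36 mm in diameter at its foot, total height 74 mm). About 0.4 kg. Grip it across the cylinder, about 33 mm above its underside. Origin: centre of its underside; its z axis points up. It starts upright in a tray that is not its own.
- faceplate: Lathe faceplate: a thin steel disc 66 mm in diameter and 10 mm high with six small dark screw holes, and a round hub 34 mm in diameter standing on it up to 52 mm, with a dark bore in its top. About 0.4 kg. Grip it across the hub, about 38 mm above its underside. Origin: centre of its underside; its z axis points up. It starts upright in a tray that is not its own.
- blank: Half-turned blank of light wood: a square foot 46 x 46 mm and 32 mm high, from which a round shaft 28 mm in diameter rises to 84 mm. About 0.1 kg. Grip it across the shaft, about 62 mm above its underside. Origin: centre of its underside; its z axis points up. It starts upright in a tray that is not its own.
- tray_square: Square plywood tray, 82 x 82 mm inside, 94 x 94 mm outside; home of the chuck. Fixed to the table. Overall height 12 mm; its flat floor is 6 mm above the table and its rim, 6 mm thick, stands 6 mm above that floor. Origin: centre of its underside, on the table; z up.
- tray_hex: Six-sided plywood tray, 84 mm across the flats inside, 96 mm outside; home of the cone centre. Fixed to the table. Overall height 12 mm; its flat floor is 6 mm above the table and its rim, 6 mm thick, stands 6 mm above that floor. Origin: centre of its underside, on the table; z up.
- tray_round: Round plywood tray, 88 mm in diameter inside, 100 mm outside; home of the faceplate. Fixed to the table. Overall height 12 mm; its flat floor is 6 mm above the table and its rim, 6 mm thick, stands 6 mm above that floor. Origin: centre of its underside, on the table; z up.
- tray_long: Oblong plywood tray, 104 x 70 mm inside, 116 x 82 mm outside, long along its x axis; home of the half-turned blank. Fixed to the table. Overall height 12 mm; its flat floor is 6 mm above the table and its rim, 6 mm thick, stands 6 mm above that floor. Origin: centre of its underside, on the table; z up.
- pad: Flat round cork pad without a rim, 110 mm in diameter, 6 mm thick, fixed to the table, empty at the start: room to park one thing. Origin: centre of its underside, on the table; its top is 6 mm above that.
- jar: Small amber glass jar with a black cap, 42 mm in diameter, 62 mm high, loose, standing among the trays; not to be knocked. Origin: centre of its underside.
Mind the look-alikes: they are no part of the job. What is shaped like the tray_square but green is not meant.

How it is judged:
By the outcome, as a careful person would: the job done as asked, in the order asked, and still so for the second after the job is handed in, with the robot touching nothing.
It also fails if it takes over 141 s, if anything falls off the work surface, if the arm or the gripper's body presses on something with over 40 N, if the wrist force passes 120 N, or if a joint passes its speed limit or range.

## Robot

A 7-joint arm with a two-finger parallel gripper is mounted at the origin on the work surface. World frame = base frame: x ahead of the robot, y to its left, z up, the work surface at z = 0. Lengths are in m, angles in rad, forces in N, time in s.
With the tool pointing down it reaches from about 0.35 to 0.9 m from the base axis. Payload 8.1 kg.
Tool frame: the origin (TCP) lies at the very end of the fingers, on their centre line; the grasp point (between the pads) lies grip_point_offset behind it (grip_point_offset is the distance from the TCP to the grasp point, in m); z points along the fingers, y is the direction in which the jaws open and shut (so a half turn about z gives the same grasp; the last joint's range is limited). The gripper opens to 92 mm and grips with 3 to 60 N. Pads are 19 mm wide; open, the fingers measure 130 mm over their backs; the gripper's body (75 mm by 190 mm) begins 47 mm behind the grasp point.
Start: joints at [-0.103, 0.434, 0.025, 1.573, -0.012, 1.134, -0.075], TCP at [0.625, -0, 0.227] pointing down, gripper open.
Joint ranges: [-2.62, 2.62], [-0.44, 2.09], [-1.27, 1.32], [0.08, 2.57], [-1.32, 4.46], [0.12, 2], [-2.74, 2.74]. Speed limits (rad/s): [2.22, 2.22, 3.01, 3.01, 3.14, 3.14, 3.14].

## Interface

Orientations are given as a rotation vector (axis times angle).
In Python, from cell import * gives the robot as it stands.
- The arm moves only by the tool drive_tool, never from a script. Its argument "increments" is a list of rows, each an object of numbers: "grip": the gripper's target within -1 to 1 (shut at 1, half-way at 0, fully open at -1); "tx", "ty", "tz": the shift along the world's x, y, z normalised to -1 to 1, where 1 is 400 mm; "turn": the turn about the world's z normalised to -1 to 1, where 1 is 60 degrees. In form: [{"grip": .., "tx": .., "ty": .., "tz": .., "turn": ..}, ...]. A call has 1 to 20 rows; each row is the pose to reach, as a shift and turn from the pose measured when the call began; what a row does not reach only later rows make up. A row lasts 1/10 s, in which the tool goes at most 50 mm and 8.59 degrees, less where a joint would pass 70% of its speed; a pose out of reach is approached as far as the arm can. A call with a number of a shift or a turn outside -1 to 1 is refused whole. A call with a gripper value outside its range is refused whole. The fingers move at their own pace and stop on an object; "newtons" is the grip in N (left out, the last holds). Time passes only in rows, so rows that repeat a pose let the fingers close. It gives the time, the measured TCP pose, the force and the opening at its end, in the units of the state.
- observe(): the state, without advancing time (a new reading comes with each control period).
- get_image(name): name is "scene" or "side" or "wrist"; returns the picture (480x640x3 uint8, red, green, blue); there is no depth.
- camera_info(name): a dict with "fx", "fy", "cx", "cy" (pixels), "eye" and "rotation" of the camera in the world; the wrist camera has in their place "hand_eye" (4x4, takes a point from camera to tool coordinates, whose origin is the TCP and whose axes are the flange's). Camera axes: x right, y down, z forward; pixel columns grow to the right and rows downward; lengths in m; the calibration is good to about 2 mm. A picture is of the moment at which its call begins: read the wrist's pose just before it. camera_info takes no time and is no camera call.
- sign_off(): hands the job in, once; it reports no verdict.
The state is a dict: "clock": time; "joints": joint angles; "dq": joint speeds; "joint_efforts": joint torques, N m; "position": TCP position; "ee_rot": TCP orientation; "force": force on the tool from outside, world axes, zero at the start; "ft_torque": the same for the moment, N m; "width": opening from 0.0 (shut) to 1.0 (fully open).
Only numpy, scipy, OpenCV 4.12 (cv2) and the standard library are available. Lean on these libraries where they do the work, as an engineer would, in place of code of your own. Each camera call takes 0.05 s, during which the arm holds its last target. There are 200 camera calls.

## Working session

There is one attempt and no reset: what is moved stays moved. The work goes in short steps, Python scripts to look and compute and a tool call to move; the robot and the scene stay as the last step left them, time stands still between calls to the robot, and variables do not carry over. Pictures are saved under pics/ and viewed, about 12 in all and at most 16, crops included, and the job is handed in when it is done.

Besides the shell and the picture viewer there is one more tool, called after "Request:" as name([rows], argument=value, ...), one row to a line, values as JSON. drive_tool: Moves the arm, as the interface text tells. Its arguments: {"type":"object","properties":{"increments":{"type":"array","items":{"type":"object","properties":{"grip":{"type":"number"},"tx":{"type":"number"},"ty":{"type":"number"},"tz":{"type":"number"},"turn":{"type":"number"}}}},"newtons":{"type":"number"}},"required":["increments"]}

```bash
mkdir -p pics; ls
python3 - <<'E'
from cell import *
import cv2
print(observe())
for n in("scene","side","wrist"):
    cv2.imwrite(f"pics/{n}0.png",get_image(n)[:,:,::-1]); print(n,camera_info(n))
E
```

```text
pics
{'clock': 0.0, 'joints': array([-0.10261289,  0.43520834,  0.02494965,  1.57410237, -0.01157831,
        1.13401547, -0.07507612]), 'dq': array([-3.82855795e-04,  1.00875746e-04, -3.91834074e-04, -1.81497886e-04,
        1.62166531e-05, -4.93167904e-04,  2.10941654e-03]), 'joint_efforts': array([ 3.89017032e-04, -6.67853522e+01,  9.84863900e-01, -3.14464223e+01,
       -6.05165795e-02,  4.27553023e-02,  1.12382318e-04]), 'position': array([ 6.24478209e-01, -4.38129859e-05,  2.25951780e-01]), 'ee_rot': array([-2.22073004e+00, -2.22072395e+00,  1.92646555e-03]), 'force': array([-0.38093858,  0.45254654,  0.01719154]), 'ft_torque': array([-0.01826276,  0.02966699,  0.04784757]), 'width': 1.0002073637549431}
scene {'fx': 476.00283735044303, 'fy': 476.00283735044303, 'cx': 322.7662057769355, 'cy': 235.22466521486487, 'eye': array([0.90050803, 0.50666789, 0.57030603]), 'rotation': array([-0.79738689, -2.4473815 ,  1.2483195 ])}
side {'fx': 458.60028048494684, 'fy': 458.60028048494684, 'cx': 313.6845011839689, 'cy': 239.06812098920253, 'eye': array([ 0.22483695, -0.79575978,  0.75341492]), 'rotation': array([-2.33010336,  0.36002995, -0.15580965])}
wrist {'fx': 400.7600023985825, 'fy': 400.7600023985825, 'cx': 322.7478119203882, 'cy': 235.13425394427517, 'hand_eye': array([[-4.54639367e-04, -9.66223594e-01, -2.57704791e-01,
         6.72685529e-02],
       [ 9.99999776e-01, -3.12891484e-04, -5.91048892e-04,
        -7.05976324e-04],
       [ 4.90451750e-04, -2.57705002e-01,  9.66223520e-01,
        -1.58590507e-01],
       [ 0.00000000e+00,  0.00000000e+00,  0.00000000e+00,
         1.00000000e+00]])}
```

View pics/scene0.png

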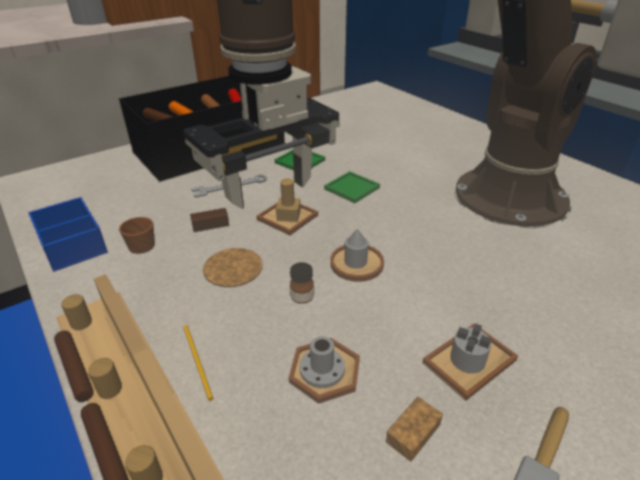

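View pics/side0.png

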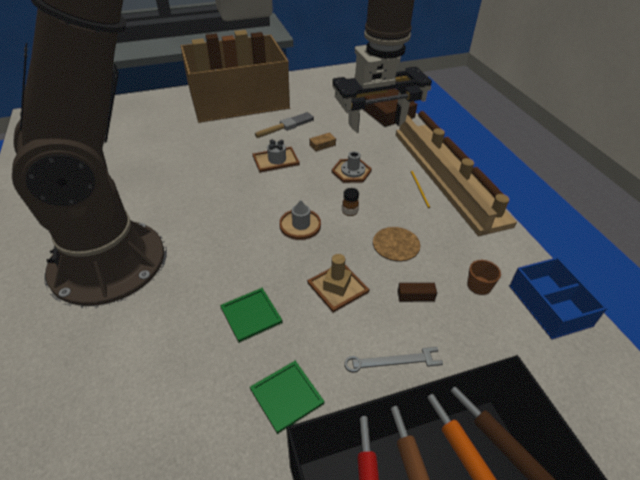

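Scene: blank in the square tray (288,215), cone in the round tray (357,260), faceplate in the hexagonal tray (324,368), chuck in the oblong tray (470,358), pad at (233,267), jar at (302,283). The side view agrees. I'll get rough positions first, by casting rays from both views.

```bash
cat > h.py <<'E'
from cell import *
import numpy as np, cv2
from scipy.spatial.transform import Rotation as R
def cam(n,st=None):
    c=camera_info(n)
    if n=="wrist":
        H=np.array(c["hand_eye"]); T=np.eye(4); T[:3,:3]=R.from_rotvec(st["ee_rot"]).as_matrix(); T[:3,3]=st["position"]
        M=T@H; return c,M[:3,:3],M[:3,3]
    return c,R.from_rotvec(c["rotation"]).as_matrix(),np.array(c["eye"])
def ray(n,uv,z,st=None):
    c,Rm,e=cam(n,st); uv=np.atleast_2d(uv).astype(float)
    d=np.c_[(uv[:,0]-c["cx"])/c["fx"],(uv[:,1]-c["cy"])/c["fy"],np.ones(len(uv))]@Rm.T
    return (e+d*((z-e[2])/d[:,2])[:,None])[:,:2]
def proj(n,P,st=None):
    c,Rm,e=cam(n,st); q=(np.atleast_2d(P)-e)@Rm
    return np.c_[q[:,0]/q[:,2]*c["fx"]+c["cx"],q[:,1]/q[:,2]*c["fy"]+c["cy"]]
E
python3 - <<'E'
from h import *
S={"square":((288,216),.01),"round":((357,262),.01),"hex":((325,369),.01),"long":((470,359),.01),"pad":((233,267),.006),"jarcap":((302,271),.06)}
D={"square":((338,287),.01),"round":((300,224),.01),"hex":((352,170),.01),"long":((276,159),.01),"pad":((397,243),.006),"jarcap":((351,195),.06)}
for k in S: print(k,ray("scene",*S[k]).round(3),ray("side",*D[k]).round(3))
E
```

```text
square [[ 0.466 -0.217]] [[ 0.461 -0.233]]
round [[ 0.445 -0.012]] [[ 0.44  -0.025]]
hex [[0.638 0.15 ]] [[0.635 0.14 ]]
long [[0.454 0.261]] [[0.451 0.251]]
pad [[ 0.636 -0.139]] [[ 0.635 -0.149]]
jarcap [[ 0.574 -0.001]] [[ 0.57  -0.016]]
```

View pics/wrist0.png

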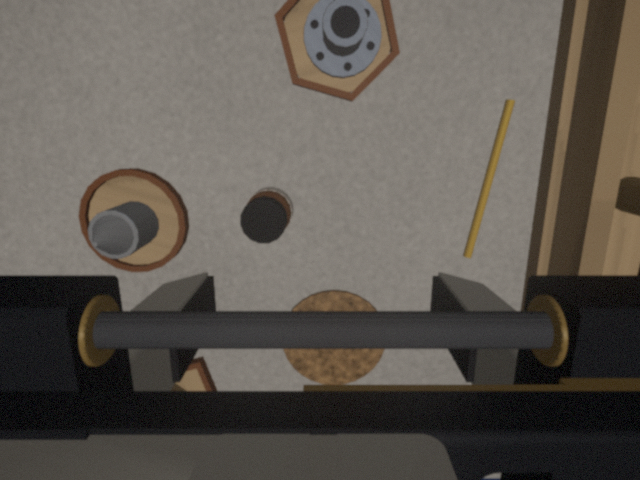

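Wrist: round tray with cone (133,220), jar (265,215), hex with faceplate (338,40), pad partly hidden. Two higher wrist views will cover the rest.

Request:
drive_tool([
  {"tx": -0.19, "ty": 0.45, "tz": 0.23, "grip": -1},
  {"tx": -0.19, "ty": 0.45, "tz": 0.23, "grip": -1},
  {"tx": -0.19, "ty": 0.45, "tz": 0.23, "grip": -1},
  {"tx": -0.19, "ty": 0.45, "tz": 0.23, "grip": -1},
  {"tx": -0.19, "ty": 0.45, "tz": 0.23, "grip": -1},
  {"tx": -0.19, "ty": 0.45, "tz": 0.23, "grip": -1},
  {"tx": -0.19, "ty": 0.45, "tz": 0.23, "grip": -1},
  {"tx": -0.19, "ty": 0.45, "tz": 0.23, "grip": -1},
  {"tx": -0.19, "ty": 0.45, "tz": 0.23, "grip": -1},
])

```text
invalid input
```

Run:
```python
from h import *
import pickle
s=observe();im=get_image("wrist")
pickle.dump((s,im),open("w1.pkl","wb")); cv2.imwrite("pics/w1.png",im[:,:,::-1]); print(s["position"],s["ee_rot"])
```

```text
[ 6.24647548e-01 -5.57665932e-05  2.26171971e-01] [-2.22101550e+00 -2.22086799e+00  1.33172558e-03]
```

Request:
drive_tool([
  {"tx": -0.1, "ty": -1, "grip": -1},
  {"tx": -0.1, "ty": -1, "grip": -1},
  {"tx": -0.1, "ty": -1, "grip": -1},
  {"tx": -0.1, "ty": -1, "grip": -1},
  {"tx": -0.1, "ty": -1, "grip": -1},
  {"tx": -0.1, "ty": -1, "grip": -1},
  {"tx": -0.1, "ty": -1, "grip": -1},
  {"tx": -0.1, "ty": -1, "grip": -1},
  {"tx": -0.1, "ty": -1, "grip": -1},
  {"tx": -0.1, "ty": -1, "grip": -1},
  {"tx": -0.1, "ty": -1, "grip": -1},
  {"tx": -0.1, "ty": -1, "grip": -1},
  {"tx": -0.1, "ty": -1, "grip": -1},
])

```text
invalid input
```

Run:
```python
from h import *
import pickle
s=observe();im=get_image("wrist")
pickle.dump((s,im),open("w2.pkl","wb")); print(s["position"],s["ee_rot"])
im1=cv2.imread("pics/w1.png")
cv2.imwrite("pics/w12.png",np.vstack([im1[:300],im[:300,:,::-1]]))
```

```text
[ 6.24686058e-01 -3.58103145e-05  2.26264395e-01] [-2.22113071e+00 -2.22091004e+00  1.16652970e-03]
```

View pics/w12.png

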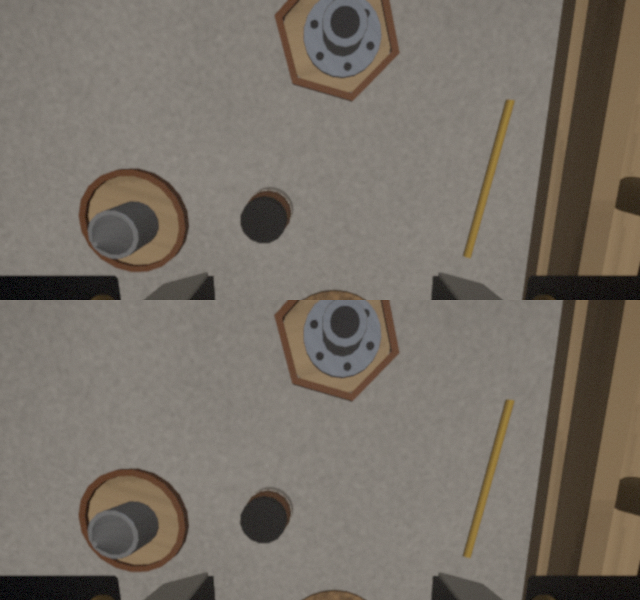

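Both moves were refused, so the picture is unchanged. The rows probably need all five keys.

Request:
drive_tool([
  {"tx": -0.19, "ty": 0.45, "tz": 0.23, "turn": 0, "grip": -1},
  {"tx": -0.19, "ty": 0.45, "tz": 0.23, "turn": 0, "grip": -1},
  {"tx": -0.19, "ty": 0.45, "tz": 0.23, "turn": 0, "grip": -1},
  {"tx": -0.19, "ty": 0.45, "tz": 0.23, "turn": 0, "grip": -1},
  {"tx": -0.19, "ty": 0.45, "tz": 0.23, "turn": 0, "grip": -1},
  {"tx": -0.19, "ty": 0.45, "tz": 0.23, "turn": 0, "grip": -1},
  {"tx": -0.19, "ty": 0.45, "tz": 0.23, "turn": 0, "grip": -1},
  {"tx": -0.19, "ty": 0.45, "tz": 0.23, "turn": 0, "grip": -1},
  {"tx": -0.19, "ty": 0.45, "tz": 0.23, "turn": 0, "grip": -1},
], newtons=30)

```text
clock: 1.15
position: [0.5492, 0.1781, 0.3176]
ee_rot: [-2.224, -2.218, 0.003]
force: [0.6, -0.2, -1.2]
width: 0.998
```

Run:
```python
from h import *
import pickle
s=observe();im=get_image("wrist")
pickle.dump((s,im),open("w1.pkl","wb")); cv2.imwrite("pics/w1.png",im[:,:,::-1])
```

Request:
drive_tool([
  {"tx": -0.1, "ty": -1, "tz": 0, "turn": 0, "grip": -1},
  {"tx": -0.1, "ty": -1, "tz": 0, "turn": 0, "grip": -1},
  {"tx": -0.1, "ty": -1, "tz": 0, "turn": 0, "grip": -1},
  {"tx": -0.1, "ty": -1, "tz": 0, "turn": 0, "grip": -1},
  {"tx": -0.1, "ty": -1, "tz": 0, "turn": 0, "grip": -1},
  {"tx": -0.1, "ty": -1, "tz": 0, "turn": 0, "grip": -1},
  {"tx": -0.1, "ty": -1, "tz": 0, "turn": 0, "grip": -1},
  {"tx": -0.1, "ty": -1, "tz": 0, "turn": 0, "grip": -1},
  {"tx": -0.1, "ty": -1, "tz": 0, "turn": 0, "grip": -1},
  {"tx": -0.1, "ty": -1, "tz": 0, "turn": 0, "grip": -1},
  {"tx": -0.1, "ty": -1, "tz": 0, "turn": 0, "grip": -1},
  {"tx": -0.1, "ty": -1, "tz": 0, "turn": 0, "grip": -1},
])

```text
clock: 2.4
position: [0.5096, -0.2199, 0.3175]
ee_rot: [-2.22, -2.221, 0.002]
force: [-0.2, 0.6, 0.3]
width: 1.001
```

Run:
```python
from h import *
import pickle
s=observe();im=get_image("wrist")
pickle.dump((s,im),open("w2.pkl","wb")); print(s["position"],s["ee_rot"])
im1=cv2.imread("pics/w1.png")
cv2.imwrite("pics/w12b.png",np.vstack([im1[:300],im[:300,:,::-1]]))
```

```text
[ 0.50959339 -0.21987835  0.31752089] [-2.22047982e+00 -2.22086312e+00  2.14309077e-03]
```

View pics/w12b.png

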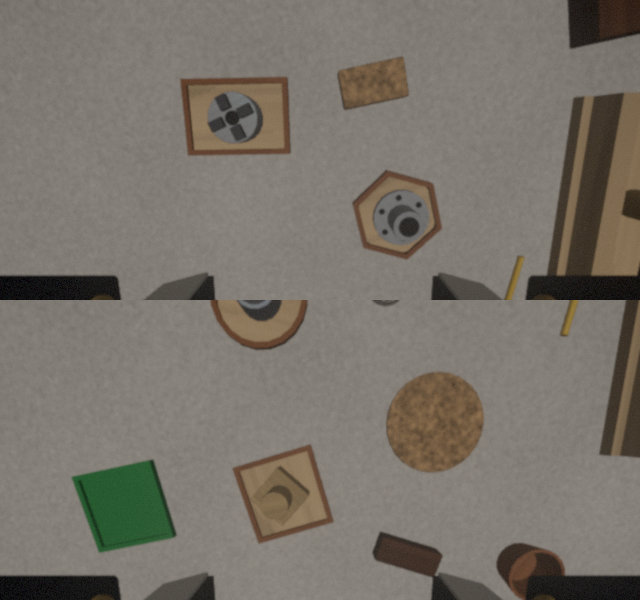

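Top view: oblong tray with chuck (236,116), hex with faceplate (398,215). Bottom view (rows minus 300): square tray with blank (283,193), pad (435,122), green decoy (123,205).

Run:
```python
from h import *
import pickle, cell
print([ (n,getattr(cell,n)) for n in dir(cell) if "grip" in n.lower() or "off" in n.lower()])
st0,_=pickle.load(open("w1.pkl","rb"))
s0=dict(position=np.array([.62448,-.00004,.22595]),ee_rot=np.array([-2.22073,-2.22072,.00193]))
im0=cv2.imread("pics/wrist0.png")[:,:,::-1]
s1,im1=pickle.load(open("w1.pkl","rb")); s2,im2=pickle.load(open("w2.pkl","rb"))
for nm,s,im,guess,z in [("round",s0,im0,(133,220),.012),("long",s1,im1,(236,116),.012),("hex",s1,im1,(398,215),.012),("square",s2,im2,(283,193),.012),("pad",s2,im2,(435,122),.006)]:
    hsv=cv2.cvtColor(np.ascontiguousarray(im),cv2.COLOR_RGB2HSV)
    m=((hsv[:,:,1]>70)&(hsv[:,:,0]<25)&(hsv[:,:,2]>50)).astype(np.uint8)
    m[272:]=0
    m=cv2.morphologyEx(m,cv2.MORPH_OPEN,np.ones((2,2)))
    cs=[c for c in cv2.findContours(m,cv2.RETR_EXTERNAL,cv2.CHAIN_APPROX_NONE)[0] if cv2.contourArea(cv2.convexHull(c))>800]
    c=max(cs,key=lambda c:cv2.pointPolygonTest(cv2.convexHull(c),guess,True))
    P=(ray("wrist",cv2.convexHull(c)[:,0],z,s)*1000).astype(np.float32)
    M=cv2.moments(cv2.convexHull(P)); r=cv2.minAreaRect(P)
    print(nm,"centroid",np.round([M["m10"]/M["m00"],M["m01"]/M["m00"]],1),"rect",np.round(r[0],1),np.round(r[1],1),round(r[2],1))
# objects: grey blobs
cand=[("chuck",s1,im1,(234,117),.048),("face",s1,im1,(400,218),.016)]
for nm,s,im,g,z in cand:
    hsv=cv2.cvtColor(np.ascontiguousarray(im),cv2.COLOR_RGB2HSV)
    x,y=g; sub=hsv[y-45:y+45,x-45:x+45]
    m=(~((sub[:,:,1]>70)&(sub[:,:,0]<25))).astype(np.uint8)
    n,l=cv2.connectedComponents(m); k=l[45,45]
    cc=cv2.findContours((l==k).astype(np.uint8),cv2.RETR_EXTERNAL,cv2.CHAIN_APPROX_NONE)[0][0][:,0]+[x-45,y-45]
    P=(ray("wrist",cc,z,s)*1000).astype(np.float32)
    print(nm,[np.round(v,1) for v in cv2.minEnclosingCircle(P)],[np.round(v,1) for v in cv2.fitEllipse(P)])
for nm,s,uv,z in [("blanktop",s2,(275,203),.09),("facehub",s1,(409,227),.058),("jarcap",s0,(264,219),.062),("conecyl",s0,(114,233),.052)]:
    print(nm,ray("wrist",uv,z,s).round(4))
big=np.hstack([cv2.resize(im2[150:240,240:330],(300,300),interpolation=2),cv2.resize(im0[165:285,70:190],(300,300),interpolation=2)])
cv2.imwrite("pics/crop.png",big[:,:,::-1])
```

```text
[('grip_point_offset', 0.0188), ('sign_off', <function connect.<locals>.done at 0x7f698ec63920>)]
round centroid [443.2 -19.4] rect [443.3 -19.9] [102.8  99.9] 0.0
long centroid [452.7 256.8] rect [452.7 256.8] [116.1  81.5] 0.8
hex centroid [636.8 143.6] rect [636.9 143.6] [ 95.4 109.4] 15.0
square centroid [ 463.2 -229.2] rect [ 463.2 -229.3] [93.8 93.7] 16.5
pad centroid [ 635.6 -148.2] rect [ 635.6 -148.1] [107.7 107.9] 90.0
chuck [array([457.5, 255.8]), np.float64(28.5)] [array([457.2, 255.9]), array([50.9, 56.5]), np.float64(86.2)]
face [array([639.2, 143.4]), np.float64(34.0)] [array([639.3, 143.4]), array([65.6, 66.8]), np.float64(36.7)]
blanktop [[ 0.4616 -0.2232]]
facehub [[0.6403 0.1423]]
jarcap [[ 0.5749 -0.0051]]
conecyl [[ 0.4441 -0.0196]]
```

View pics/crop.png

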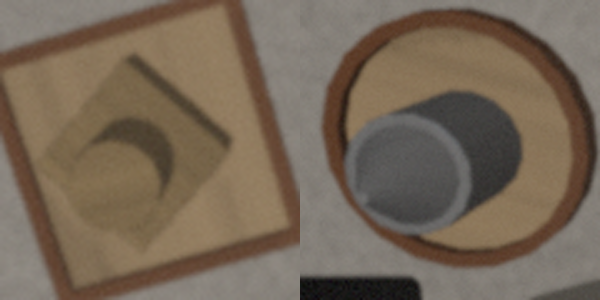

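The crop gives the blank's shaft-top circle at about (275,207) and the cone's cylinder rim at about (113,235), which put the blank at (0.462, -0.2275) and the cone at (0.443, -0.021). The blank's foot is turned about 48° to x. Now I'll grip the blank.

Request:
drive_tool([
  {"tx": -0.119, "ty": -0.019, "tz": -0.1, "turn": 0, "grip": -1},
  {"tx": -0.119, "ty": -0.019, "tz": -0.2, "turn": 0, "grip": -1},
  {"tx": -0.119, "ty": -0.019, "tz": -0.32, "turn": 0, "grip": -1},
  {"tx": -0.119, "ty": -0.019, "tz": -0.44, "turn": 0, "grip": -1},
  {"tx": -0.119, "ty": -0.019, "tz": -0.54, "turn": 0, "grip": -1},
  {"tx": -0.119, "ty": -0.019, "tz": -0.62, "turn": 0, "grip": -1},
  {"tx": -0.119, "ty": -0.019, "tz": -0.671, "turn": 0, "grip": -1},
  {"tx": -0.119, "ty": -0.019, "tz": -0.671, "turn": 0, "grip": -1},
  {"tx": -0.119, "ty": -0.019, "tz": -0.671, "turn": 0, "grip": -1},
  {"tx": -0.119, "ty": -0.019, "tz": -0.671, "turn": 0, "grip": 1},
  {"tx": -0.119, "ty": -0.019, "tz": -0.671, "turn": 0, "grip": 1},
  {"tx": -0.119, "ty": -0.019, "tz": -0.671, "turn": 0, "grip": 1},
  {"tx": -0.119, "ty": -0.019, "tz": -0.671, "turn": 0, "grip": 1},
  {"tx": -0.119, "ty": -0.019, "tz": -0.671, "turn": 0, "grip": 1},
  {"tx": -0.119, "ty": -0.019, "tz": -0.671, "turn": 0, "grip": 1},
  {"tx": -0.119, "ty": -0.019, "tz": -0.671, "turn": 0, "grip": 1},
], newtons=20)

```text
clock: 4.05
position: [0.462, -0.2276, 0.0492]
ee_rot: [-2.221, -2.221, 0.002]
force: [-0.2, 0.0, -1.0]
width: 0.436
```

Request:
drive_tool([
  {"tx": 0, "ty": 0, "tz": 0, "turn": 0, "grip": 1},
  {"tx": 0, "ty": 0, "tz": 0, "turn": 0, "grip": 1},
  {"tx": 0, "ty": 0, "tz": 0, "turn": 0, "grip": 1},
  {"tx": 0, "ty": 0, "tz": 0, "turn": 0, "grip": 1},
  {"tx": 0, "ty": 0, "tz": 0.03, "turn": 0, "grip": 1},
  {"tx": 0, "ty": 0, "tz": 0.09, "turn": 0, "grip": 1},
  {"tx": 0.06, "ty": 0.03, "tz": 0.15, "turn": 0, "grip": 1},
  {"tx": 0.15, "ty": 0.07, "tz": 0.15, "turn": 0, "grip": 1},
  {"tx": 0.24, "ty": 0.11, "tz": 0.15, "turn": 0, "grip": 1},
  {"tx": 0.33, "ty": 0.15, "tz": 0.15, "turn": 0, "grip": 1},
  {"tx": 0.4, "ty": 0.18, "tz": 0.15, "turn": 0, "grip": 1},
  {"tx": 0.434, "ty": 0.198, "tz": 0.12, "turn": 0, "grip": 1},
  {"tx": 0.434, "ty": 0.198, "tz": 0.08, "turn": 0, "grip": 1},
  {"tx": 0.434, "ty": 0.198, "tz": 0.04, "turn": 0, "grip": 1},
  {"tx": 0.434, "ty": 0.198, "tz": 0.02, "turn": 0, "grip": 1},
  {"tx": 0.434, "ty": 0.198, "tz": 0.01, "turn": 0, "grip": 1},
  {"tx": 0.434, "ty": 0.198, "tz": 0.003, "turn": 0, "grip": 1},
  {"tx": 0.434, "ty": 0.198, "tz": 0, "turn": 0, "grip": 1},
  {"tx": 0.434, "ty": 0.198, "tz": 0, "turn": 0, "grip": 1},
])

```text
clock: 5.95
position: [0.6358, -0.1485, 0.0497]
ee_rot: [-2.221, -2.221, 0.002]
force: [0.3, -0.4, -1.7]
width: 0.29
```

Request:
drive_tool([
  {"tx": 0, "ty": 0, "tz": -0.002, "turn": 0, "grip": 1},
  {"tx": 0, "ty": 0, "tz": -0.002, "turn": 0, "grip": -1},
  {"tx": 0, "ty": 0, "tz": -0.002, "turn": 0, "grip": -1},
  {"tx": 0, "ty": 0, "tz": -0.002, "turn": 0, "grip": -1},
  {"tx": 0, "ty": 0, "tz": -0.002, "turn": 0, "grip": -1},
  {"tx": 0, "ty": 0, "tz": -0.002, "turn": 0, "grip": -1},
  {"tx": 0, "ty": 0, "tz": 0.05, "turn": 0, "grip": -1},
  {"tx": 0, "ty": 0, "tz": 0.15, "turn": 0, "grip": -1},
  {"tx": 0, "ty": 0, "tz": 0.27, "turn": 0, "grip": -1},
  {"tx": -0.05, "ty": 0.1, "tz": 0.36, "turn": 0, "grip": -1},
  {"tx": -0.1, "ty": 0.2, "tz": 0.36, "turn": 0, "grip": -1},
  {"tx": -0.15, "ty": 0.3, "tz": 0.36, "turn": 0, "grip": -1},
  {"tx": -0.2, "ty": 0.4, "tz": 0.36, "turn": 0, "grip": -1},
  {"tx": -0.25, "ty": 0.5, "tz": 0.36, "turn": 0, "grip": -1},
  {"tx": -0.3, "ty": 0.6, "tz": 0.36, "turn": 0, "grip": -1},
  {"tx": -0.35, "ty": 0.7, "tz": 0.36, "turn": 0, "grip": -1},
  {"tx": -0.4, "ty": 0.8, "tz": 0.36, "turn": 0, "grip": -1},
  {"tx": -0.446, "ty": 0.9, "tz": 0.36, "turn": 0, "grip": -1},
  {"tx": -0.446, "ty": 0.98, "tz": 0.36, "turn": 0, "grip": -1},
  {"tx": -0.446, "ty": 1, "tz": 0.36, "turn": 0, "grip": -1},
])

```text
clock: 7.95
position: [0.4562, 0.2559, 0.1939]
ee_rot: [-2.214, -2.226, -0.001]
force: [-0.3, 0.3, 0.1]
width: 1.0
```

Run:
```python
from h import *
a=get_image("scene"); cv2.imwrite("pics/s1.png",a[:,:,::-1]); print(observe()["position"])
```

```text
[0.45665781 0.25511053 0.19378962]
```

View pics/s1.png

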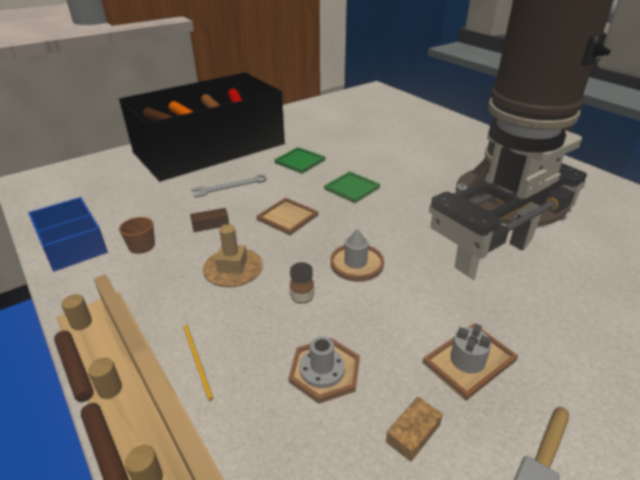

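Blank stands on the pad at (232,255) and the square tray is empty. Next, the chuck.

Request:
drive_tool([
  {"tx": 0.002, "ty": 0.002, "tz": -0.1, "turn": 0, "grip": -1},
  {"tx": 0.002, "ty": 0.002, "tz": -0.2, "turn": 0, "grip": -1},
  {"tx": 0.002, "ty": 0.002, "tz": -0.3, "turn": 0, "grip": -1},
  {"tx": 0.002, "ty": 0.002, "tz": -0.37, "turn": 0, "grip": -1},
  {"tx": 0.002, "ty": 0.002, "tz": -0.41, "turn": 0, "grip": -1},
  {"tx": 0.002, "ty": 0.002, "tz": -0.434, "turn": 0, "grip": -1},
  {"tx": 0.002, "ty": 0.002, "tz": -0.434, "turn": 0, "grip": -1},
  {"tx": 0.002, "ty": 0.002, "tz": -0.434, "turn": 0, "grip": 1},
  {"tx": 0.002, "ty": 0.002, "tz": -0.434, "turn": 0, "grip": 1},
  {"tx": 0.002, "ty": 0.002, "tz": -0.434, "turn": 0, "grip": 1},
  {"tx": 0.002, "ty": 0.002, "tz": -0.434, "turn": 0, "grip": 1},
  {"tx": 0.002, "ty": 0.002, "tz": -0.434, "turn": 0, "grip": 1},
  {"tx": 0.002, "ty": 0.002, "tz": -0.434, "turn": 0, "grip": 1},
  {"tx": 0.002, "ty": 0.002, "tz": -0.434, "turn": 0, "grip": 1},
  {"tx": 0.002, "ty": 0.002, "tz": -0.434, "turn": 0, "grip": 1},
  {"tx": 0.002, "ty": 0.002, "tz": -0.434, "turn": 0, "grip": 1},
], newtons=40)

```text
clock: 9.6
position: [0.457, 0.256, 0.0204]
ee_rot: [-2.215, -2.226, 0.0]
force: [-2.6, -0.0, 5.8]
width: 0.556
```

Request:
drive_tool([
  {"tx": 0, "ty": 0, "tz": 0.03, "turn": 0, "grip": 1},
  {"tx": 0, "ty": 0, "tz": 0.1, "turn": 0, "grip": 1},
  {"tx": 0, "ty": 0, "tz": 0.2, "turn": 0, "grip": 1},
  {"tx": 0, "ty": -0.05, "tz": 0.3, "turn": 0, "grip": 1},
  {"tx": 0, "ty": -0.12, "tz": 0.33, "turn": 0, "grip": 1},
  {"tx": 0, "ty": -0.22, "tz": 0.33, "turn": 0, "grip": 1},
  {"tx": 0, "ty": -0.32, "tz": 0.33, "turn": 0, "grip": 1},
  {"tx": 0, "ty": -0.42, "tz": 0.33, "turn": 0, "grip": 1},
  {"tx": 0, "ty": -0.52, "tz": 0.33, "turn": 0, "grip": 1},
  {"tx": 0.016, "ty": -0.62, "tz": 0.33, "turn": 0, "grip": 1},
  {"tx": 0.016, "ty": -0.72, "tz": 0.33, "turn": 0, "grip": 1},
  {"tx": 0.016, "ty": -0.82, "tz": 0.33, "turn": 0, "grip": 1},
  {"tx": 0.016, "ty": -0.9, "tz": 0.33, "turn": 0, "grip": 1},
  {"tx": 0.016, "ty": -0.96, "tz": 0.33, "turn": 0, "grip": 1},
  {"tx": 0.016, "ty": -1, "tz": 0.33, "turn": 0, "grip": 1},
  {"tx": 0.016, "ty": -1, "tz": 0.33, "turn": 0, "grip": 1},
])

```text
clock: 11.2
position: [0.4628, -0.1468, 0.1528]
ee_rot: [-2.22, -2.222, 0.002]
force: [-0.4, -0.3, -4.9]
width: 0.555
```

Request:
drive_tool([
  {"tx": 0.001, "ty": -0.1, "tz": 0, "turn": 0, "grip": 1},
  {"tx": 0.001, "ty": -0.17, "tz": 0, "turn": 0, "grip": 1},
  {"tx": 0.001, "ty": -0.206, "tz": -0.05, "turn": 0, "grip": 1},
  {"tx": 0.001, "ty": -0.206, "tz": -0.12, "turn": 0, "grip": 1},
  {"tx": 0.001, "ty": -0.206, "tz": -0.2, "turn": 0, "grip": 1},
  {"tx": 0.001, "ty": -0.206, "tz": -0.26, "turn": 0, "grip": 1},
  {"tx": 0.001, "ty": -0.206, "tz": -0.29, "turn": 0, "grip": 1},
  {"tx": 0.001, "ty": -0.206, "tz": -0.31, "turn": 0, "grip": 1},
  {"tx": 0.001, "ty": -0.206, "tz": -0.32, "turn": 0, "grip": 1},
  {"tx": 0.001, "ty": -0.206, "tz": -0.326, "turn": 0, "grip": 1},
  {"tx": 0.001, "ty": -0.206, "tz": -0.33, "turn": 0, "grip": 1},
  {"tx": 0.001, "ty": -0.206, "tz": -0.331, "turn": 0, "grip": 1},
  {"tx": 0.001, "ty": -0.206, "tz": -0.331, "turn": 0, "grip": 1},
])

```text
clock: 12.5
position: [0.4634, -0.2293, 0.0208]
ee_rot: [-2.22, -2.222, 0.001]
force: [-0.0, 0.1, -4.1]
width: 0.554
```

Request:
drive_tool([
  {"tx": 0, "ty": 0, "tz": -0.002, "turn": 0, "grip": 1},
  {"tx": 0, "ty": 0, "tz": -0.002, "turn": 0, "grip": 1},
  {"tx": 0, "ty": 0, "tz": -0.002, "turn": 0, "grip": -1},
  {"tx": 0, "ty": 0, "tz": -0.002, "turn": 0, "grip": -1},
  {"tx": 0, "ty": 0, "tz": -0.002, "turn": 0, "grip": -1},
  {"tx": 0, "ty": 0, "tz": -0.002, "turn": 0, "grip": -1},
  {"tx": 0, "ty": 0, "tz": -0.002, "turn": 0, "grip": -1},
  {"tx": 0, "ty": 0, "tz": 0.05, "turn": 0, "grip": -1},
  {"tx": 0, "ty": 0, "tz": 0.15, "turn": 0, "grip": -1},
  {"tx": 0, "ty": 0, "tz": 0.27, "turn": 0, "grip": -1},
  {"tx": 0.05, "ty": 0.02, "tz": 0.36, "turn": 0, "grip": -1},
  {"tx": 0.15, "ty": 0.07, "tz": 0.36, "turn": 0, "grip": -1},
  {"tx": 0.25, "ty": 0.12, "tz": 0.36, "turn": 0, "grip": -1},
  {"tx": 0.34, "ty": 0.16, "tz": 0.36, "turn": 0, "grip": -1},
  {"tx": 0.4, "ty": 0.19, "tz": 0.36, "turn": 0, "grip": -1},
  {"tx": 0.431, "ty": 0.202, "tz": 0.36, "turn": 0, "grip": -1},
  {"tx": 0.431, "ty": 0.202, "tz": 0.36, "turn": 0, "grip": -1},
  {"tx": 0.431, "ty": 0.202, "tz": 0.36, "turn": 0, "grip": -1},
])

```text
clock: 14.3
position: [0.6345, -0.1498, 0.1645]
ee_rot: [-2.222, -2.22, 0.003]
force: [-1.0, -0.5, 0.2]
width: 1.001
```

Request:
drive_tool([
  {"tx": 0.003, "ty": 0.003, "tz": -0.1, "turn": 0, "grip": -1},
  {"tx": 0.003, "ty": 0.003, "tz": -0.2, "turn": 0, "grip": -1},
  {"tx": 0.003, "ty": 0.003, "tz": -0.26, "turn": 0, "grip": -1},
  {"tx": 0.003, "ty": 0.003, "tz": -0.288, "turn": 0, "grip": -1},
  {"tx": 0.003, "ty": 0.003, "tz": -0.288, "turn": 0, "grip": -1},
  {"tx": 0.003, "ty": 0.003, "tz": -0.288, "turn": 0, "grip": 1},
  {"tx": 0.003, "ty": 0.003, "tz": -0.288, "turn": 0, "grip": 1},
  {"tx": 0.003, "ty": 0.003, "tz": -0.288, "turn": 0, "grip": 1},
  {"tx": 0.003, "ty": 0.003, "tz": -0.288, "turn": 0, "grip": 1},
  {"tx": 0.003, "ty": 0.003, "tz": -0.288, "turn": 0, "grip": 1},
  {"tx": 0.003, "ty": 0.003, "tz": -0.288, "turn": 0, "grip": 1},
  {"tx": 0.003, "ty": 0.003, "tz": -0.288, "turn": 0, "grip": 1},
  {"tx": 0.003, "ty": 0.003, "tz": -0.288, "turn": 0, "grip": 1},
  {"tx": 0.003, "ty": 0.003, "tz": -0.288, "turn": 0, "grip": 1},
  {"tx": 0.003, "ty": 0.003, "tz": -0.288, "turn": 0, "grip": 1},
  {"tx": 0.003, "ty": 0.003, "tz": -0.288, "turn": 0, "grip": 1},
  {"tx": 0.003, "ty": 0.003, "tz": -0.288, "turn": 0, "grip": 1},
], newtons=20)

```text
clock: 16.0
position: [0.6357, -0.1486, 0.0492]
ee_rot: [-2.221, -2.22, 0.004]
force: [-0.6, -0.5, -0.5]
width: 0.296
```

Run:
```python
from h import *
import pickle
s,_=pickle.load(open("w2.pkl","rb"))
f=lambda a:np.array(a)*.3+[240,150]
print("shaft",ray("wrist",f([118,189]),.09,s).round(4),"foot",ray("wrist",f([[135,57],[40,160],[145,250],[232,143]]),.038,s).round(4), )
print(ray("wrist",f([138,152.5]),.038,s).round(4))
s0=dict(position=np.array([.62448,-.00004,.22595]),ee_rot=np.array([-2.22073,-2.22072,.00193]))
print("cone",ray("wrist",[113.2,234.6],.052,s0).round(4))
```

```text
shaft [[ 0.4619 -0.2268]] foot [[ 0.4624 -0.1933]
 [ 0.43   -0.2271]
 [ 0.464  -0.2577]
 [ 0.4937 -0.2214]]
[[ 0.4626 -0.2246]]
cone [[ 0.4432 -0.021 ]]
```

Request:
drive_tool([
  {"tx": 0, "ty": 0, "tz": 0.03, "turn": 0, "grip": 1},
  {"tx": 0, "ty": 0, "tz": 0.1, "turn": 0, "grip": 1},
  {"tx": 0, "ty": 0, "tz": 0.2, "turn": 0, "grip": 1},
  {"tx": 0, "ty": 0.03, "tz": 0.3, "turn": -0.05, "grip": 1},
  {"tx": -0.04, "ty": 0.1, "tz": 0.33, "turn": -0.15, "grip": 1},
  {"tx": -0.08, "ty": 0.2, "tz": 0.33, "turn": -0.25, "grip": 1},
  {"tx": -0.12, "ty": 0.3, "tz": 0.33, "turn": -0.35, "grip": 1},
  {"tx": -0.17, "ty": 0.4, "tz": 0.33, "turn": -0.45, "grip": 1},
  {"tx": -0.22, "ty": 0.5, "tz": 0.33, "turn": -0.55, "grip": 1},
  {"tx": -0.27, "ty": 0.6, "tz": 0.33, "turn": -0.65, "grip": 1},
  {"tx": -0.32, "ty": 0.7, "tz": 0.33, "turn": -0.73, "grip": 1},
  {"tx": -0.37, "ty": 0.8, "tz": 0.33, "turn": -0.79, "grip": 1},
  {"tx": -0.42, "ty": 0.9, "tz": 0.33, "turn": -0.79, "grip": 1},
  {"tx": -0.46, "ty": 0.96, "tz": 0.33, "turn": -0.79, "grip": 1},
  {"tx": -0.462, "ty": 1, "tz": 0.33, "turn": -0.79, "grip": 1},
  {"tx": -0.462, "ty": 1, "tz": 0.33, "turn": -0.79, "grip": 1},
  {"tx": -0.462, "ty": 1, "tz": 0.33, "turn": -0.79, "grip": 1},
])

```text
clock: 17.7
position: [0.4518, 0.2504, 0.1816]
ee_rot: [-2.927, -1.139, 0.002]
force: [0.7, -0.4, -1.8]
width: 0.29
```

Request:
drive_tool([
  {"tx": -0.002, "ty": 0.013, "tz": -0.04, "turn": 0, "grip": 1},
  {"tx": -0.002, "ty": 0.013, "tz": -0.12, "turn": 0, "grip": 1},
  {"tx": -0.002, "ty": 0.013, "tz": -0.2, "turn": 0, "grip": 1},
  {"tx": -0.002, "ty": 0.013, "tz": -0.26, "turn": 0, "grip": 1},
  {"tx": -0.002, "ty": 0.013, "tz": -0.29, "turn": 0, "grip": 1},
  {"tx": -0.002, "ty": 0.013, "tz": -0.31, "turn": 0, "grip": 1},
  {"tx": -0.002, "ty": 0.013, "tz": -0.32, "turn": 0, "grip": 1},
  {"tx": -0.002, "ty": 0.013, "tz": -0.326, "turn": 0, "grip": 1},
  {"tx": -0.002, "ty": 0.013, "tz": -0.33, "turn": 0, "grip": 1},
  {"tx": -0.002, "ty": 0.013, "tz": -0.332, "turn": 0, "grip": 1},
  {"tx": -0.002, "ty": 0.013, "tz": -0.332, "turn": 0, "grip": 1},
])

```text
clock: 18.8
position: [0.4512, 0.2558, 0.0492]
ee_rot: [-2.927, -1.139, 0.001]
force: [0.0, -0.3, -0.9]
width: 0.29
```

Request:
drive_tool([
  {"tx": 0, "ty": 0, "tz": -0.001, "turn": 0, "grip": -1},
  {"tx": 0, "ty": 0, "tz": -0.001, "turn": 0, "grip": -1},
  {"tx": 0, "ty": 0, "tz": -0.001, "turn": 0, "grip": -1},
  {"tx": 0, "ty": 0, "tz": -0.001, "turn": 0, "grip": -1},
  {"tx": 0, "ty": 0, "tz": -0.001, "turn": 0, "grip": -1},
  {"tx": 0, "ty": 0, "tz": 0.05, "turn": 0, "grip": -1},
  {"tx": 0, "ty": 0, "tz": 0.15, "turn": 0, "grip": -1},
  {"tx": 0, "ty": 0, "tz": 0.27, "turn": 0, "grip": -1},
  {"tx": 0.05, "ty": -0.04, "tz": 0.38, "turn": 0.1, "grip": -1},
  {"tx": 0.1, "ty": -0.08, "tz": 0.48, "turn": 0.24, "grip": -1},
  {"tx": 0.15, "ty": -0.12, "tz": 0.58, "turn": 0.38, "grip": -1},
  {"tx": 0.2, "ty": -0.16, "tz": 0.64, "turn": 0.52, "grip": -1},
  {"tx": 0.245, "ty": -0.195, "tz": 0.67, "turn": 0.66, "grip": -1},
  {"tx": 0.245, "ty": -0.195, "tz": 0.67, "turn": 0.79, "grip": -1},
  {"tx": 0.245, "ty": -0.195, "tz": 0.67, "turn": 0.79, "grip": -1},
  {"tx": 0.245, "ty": -0.195, "tz": 0.67, "turn": 0.79, "grip": -1},
  {"tx": 0.245, "ty": -0.195, "tz": 0.67, "turn": 0.79, "grip": -1},
])

```text
clock: 20.5
position: [0.5485, 0.1783, 0.3167]
ee_rot: [-2.224, -2.216, 0.003]
force: [0.0, 0.1, -0.0]
width: 1.005
```

Run:
```python
from h import *
import pickle
s=observe();im=get_image("wrist"); pickle.dump((s,im),open("w3.pkl","wb")); print(s["position"],s["ee_rot"])
print(proj("wrist",[[.4527,.2568,.012],[.443,-.02,.012],[.4527,.2568,.09],[.4527,.2568,.038]],s).round(1))
c=cv2.resize(im[60:180,170:310],(700,600),interpolation=2); cv2.imwrite("pics/w3.png",c[:,:,::-1])
```

```text
[0.54854388 0.17828808 0.31671315] [-2.22419817 -2.21626526  0.0027275 ]
[[237.7 118.1]
 [242.8 341.8]
 [220.1 116.1]
 [232.5 117.5]]
```

View pics/w3.png

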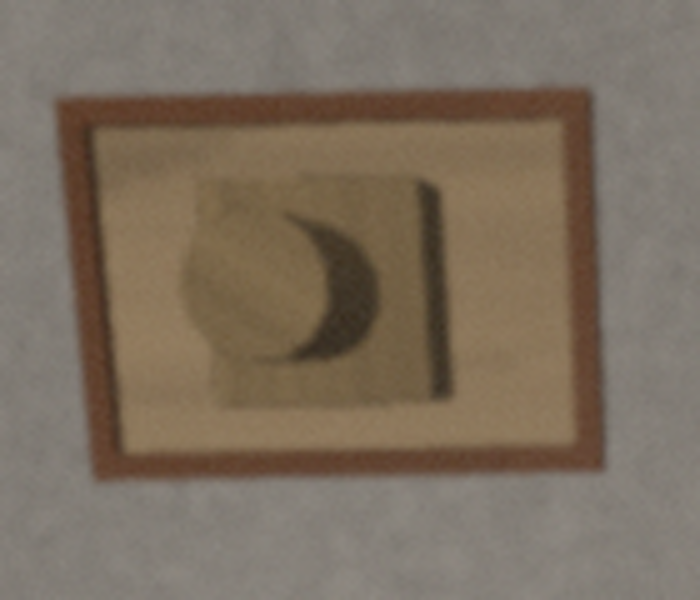

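The blank sits within about 1 mm of the oblong tray's middle and is aligned with it (shaft top at (256,286) in the crop). Next, the cone goes to the pad.

Request:
drive_tool([
  {"tx": -0.05, "ty": -0.1, "tz": -0.03, "turn": 0, "grip": -1},
  {"tx": -0.1, "ty": -0.2, "tz": -0.08, "turn": 0, "grip": -1},
  {"tx": -0.15, "ty": -0.3, "tz": -0.13, "turn": 0, "grip": -1},
  {"tx": -0.2, "ty": -0.4, "tz": -0.18, "turn": 0, "grip": -1},
  {"tx": -0.25, "ty": -0.47, "tz": -0.25, "turn": 0, "grip": -1},
  {"tx": -0.263, "ty": -0.498, "tz": -0.35, "turn": 0, "grip": -1},
  {"tx": -0.263, "ty": -0.498, "tz": -0.45, "turn": 0, "grip": -1},
  {"tx": -0.263, "ty": -0.498, "tz": -0.55, "turn": 0, "grip": -1},
  {"tx": -0.263, "ty": -0.498, "tz": -0.64, "turn": 0, "grip": -1},
  {"tx": -0.263, "ty": -0.498, "tz": -0.7, "turn": 0, "grip": -1},
  {"tx": -0.263, "ty": -0.498, "tz": -0.73, "turn": 0, "grip": -1},
  {"tx": -0.263, "ty": -0.498, "tz": -0.741, "turn": 0, "grip": -1},
  {"tx": -0.263, "ty": -0.498, "tz": -0.741, "turn": 0, "grip": -1},
  {"tx": -0.263, "ty": -0.498, "tz": -0.741, "turn": 0, "grip": 1},
  {"tx": -0.263, "ty": -0.498, "tz": -0.741, "turn": 0, "grip": 1},
  {"tx": -0.263, "ty": -0.498, "tz": -0.741, "turn": 0, "grip": 1},
  {"tx": -0.263, "ty": -0.498, "tz": -0.741, "turn": 0, "grip": 1},
  {"tx": -0.263, "ty": -0.498, "tz": -0.741, "turn": 0, "grip": 1},
  {"tx": -0.263, "ty": -0.498, "tz": -0.741, "turn": 0, "grip": 1},
], newtons=40)

```text
clock: 22.45
position: [0.4434, -0.0209, 0.0205]
ee_rot: [-2.224, -2.217, 0.002]
force: [-0.3, 0.3, 0.1]
width: 0.529
```

Request:
drive_tool([
  {"tx": 0, "ty": 0, "tz": 0, "turn": 0, "grip": 1},
  {"tx": 0, "ty": 0, "tz": 0, "turn": 0, "grip": 1},
  {"tx": 0, "ty": 0, "tz": 0, "turn": 0, "grip": 1},
  {"tx": 0, "ty": 0, "tz": 0.03, "turn": 0, "grip": 1},
  {"tx": 0, "ty": 0, "tz": 0.1, "turn": 0, "grip": 1},
  {"tx": 0, "ty": 0, "tz": 0.2, "turn": 0, "grip": 1},
  {"tx": 0.03, "ty": -0.03, "tz": 0.25, "turn": 0, "grip": 1},
  {"tx": 0.12, "ty": -0.09, "tz": 0.25, "turn": 0, "grip": 1},
  {"tx": 0.21, "ty": -0.15, "tz": 0.25, "turn": 0, "grip": 1},
  {"tx": 0.3, "ty": -0.21, "tz": 0.25, "turn": 0, "grip": 1},
  {"tx": 0.38, "ty": -0.26, "tz": 0.25, "turn": 0, "grip": 1},
  {"tx": 0.45, "ty": -0.3, "tz": 0.25, "turn": 0, "grip": 1},
  {"tx": 0.48, "ty": -0.318, "tz": 0.2, "turn": 0, "grip": 1},
  {"tx": 0.48, "ty": -0.318, "tz": 0.12, "turn": 0, "grip": 1},
  {"tx": 0.48, "ty": -0.318, "tz": 0.06, "turn": 0, "grip": 1},
  {"tx": 0.48, "ty": -0.318, "tz": 0.03, "turn": 0, "grip": 1},
  {"tx": 0.48, "ty": -0.318, "tz": 0.012, "turn": 0, "grip": 1},
  {"tx": 0.48, "ty": -0.318, "tz": 0.003, "turn": 0, "grip": 1},
  {"tx": 0.48, "ty": -0.318, "tz": -0.001, "turn": 0, "grip": 1},
  {"tx": 0.48, "ty": -0.318, "tz": -0.001, "turn": 0, "grip": 1},
])

```text
clock: 24.45
position: [0.636, -0.1482, 0.021]
ee_rot: [-2.224, -2.218, 0.001]
force: [0.3, -0.2, -4.0]
width: 0.466
```

Request:
drive_tool([
  {"tx": 0, "ty": 0, "tz": -0.002, "turn": 0, "grip": 1},
  {"tx": 0, "ty": 0, "tz": -0.002, "turn": 0, "grip": 1},
  {"tx": 0, "ty": 0, "tz": -0.002, "turn": 0, "grip": -1},
  {"tx": 0, "ty": 0, "tz": -0.002, "turn": 0, "grip": -1},
  {"tx": 0, "ty": 0, "tz": -0.002, "turn": 0, "grip": -1},
  {"tx": 0, "ty": 0, "tz": -0.002, "turn": 0, "grip": -1},
  {"tx": 0, "ty": 0, "tz": -0.002, "turn": 0, "grip": -1},
  {"tx": 0, "ty": 0, "tz": 0.05, "turn": 0, "grip": -1},
  {"tx": 0, "ty": 0, "tz": 0.15, "turn": 0, "grip": -1},
  {"tx": 0, "ty": 0, "tz": 0.27, "turn": 0, "grip": -1},
  {"tx": 0.008, "ty": 0.06, "tz": 0.34, "turn": 0, "grip": -1},
  {"tx": 0.008, "ty": 0.16, "tz": 0.34, "turn": 0, "grip": -1},
  {"tx": 0.008, "ty": 0.26, "tz": 0.34, "turn": 0, "grip": -1},
  {"tx": 0.008, "ty": 0.36, "tz": 0.34, "turn": 0, "grip": -1},
  {"tx": 0.008, "ty": 0.46, "tz": 0.34, "turn": 0, "grip": -1},
  {"tx": 0.008, "ty": 0.56, "tz": 0.34, "turn": 0, "grip": -1},
  {"tx": 0.008, "ty": 0.65, "tz": 0.34, "turn": 0, "grip": -1},
  {"tx": 0.008, "ty": 0.7, "tz": 0.34, "turn": 0, "grip": -1},
  {"tx": 0.008, "ty": 0.728, "tz": 0.34, "turn": 0, "grip": -1},
  {"tx": 0.008, "ty": 0.728, "tz": 0.34, "turn": 0, "grip": -1},
])

```text
clock: 26.45
position: [0.6391, 0.1447, 0.1568]
ee_rot: [-2.221, -2.22, 0.001]
force: [-0.3, -0.3, -0.2]
width: 0.998
```

Request:
drive_tool([
  {"tx": 0, "ty": -0.004, "tz": -0.1, "turn": 0, "grip": -1},
  {"tx": 0, "ty": -0.004, "tz": -0.2, "turn": 0, "grip": -1},
  {"tx": 0, "ty": -0.004, "tz": -0.27, "turn": 0, "grip": -1},
  {"tx": 0, "ty": -0.004, "tz": -0.31, "turn": 0, "grip": -1},
  {"tx": 0, "ty": -0.004, "tz": -0.329, "turn": 0, "grip": -1},
  {"tx": 0, "ty": -0.004, "tz": -0.329, "turn": 0, "grip": -1},
  {"tx": 0, "ty": -0.004, "tz": -0.329, "turn": 0, "grip": 1},
  {"tx": 0, "ty": -0.004, "tz": -0.329, "turn": 0, "grip": 1},
  {"tx": 0, "ty": -0.004, "tz": -0.329, "turn": 0, "grip": 1},
  {"tx": 0, "ty": -0.004, "tz": -0.329, "turn": 0, "grip": 1},
  {"tx": 0, "ty": -0.004, "tz": -0.329, "turn": 0, "grip": 1},
  {"tx": 0, "ty": -0.004, "tz": -0.329, "turn": 0, "grip": 1},
  {"tx": 0, "ty": -0.004, "tz": -0.329, "turn": 0, "grip": 1},
  {"tx": 0, "ty": -0.004, "tz": -0.329, "turn": 0, "grip": 1},
  {"tx": 0, "ty": -0.004, "tz": -0.329, "turn": 0, "grip": 1},
  {"tx": 0, "ty": -0.004, "tz": -0.329, "turn": 0, "grip": 1},
  {"tx": 0, "ty": -0.004, "tz": -0.329, "turn": 0, "grip": 1},
])

```text
clock: 28.15
position: [0.6393, 0.143, 0.0252]
ee_rot: [-2.222, -2.221, 0.0]
force: [0.9, 0.4, -0.5]
width: 0.348
```

Request:
drive_tool([
  {"tx": 0, "ty": 0, "tz": 0.03, "turn": 0, "grip": 1},
  {"tx": 0, "ty": 0, "tz": 0.1, "turn": 0, "grip": 1},
  {"tx": 0, "ty": 0, "tz": 0.2, "turn": 0, "grip": 1},
  {"tx": -0.03, "ty": -0.03, "tz": 0.27, "turn": 0, "grip": 1},
  {"tx": -0.1, "ty": -0.09, "tz": 0.27, "turn": 0, "grip": 1},
  {"tx": -0.18, "ty": -0.15, "tz": 0.27, "turn": 0, "grip": 1},
  {"tx": -0.26, "ty": -0.22, "tz": 0.27, "turn": 0, "grip": 1},
  {"tx": -0.34, "ty": -0.29, "tz": 0.27, "turn": 0, "grip": 1},
  {"tx": -0.42, "ty": -0.35, "tz": 0.27, "turn": 0, "grip": 1},
  {"tx": -0.47, "ty": -0.39, "tz": 0.27, "turn": 0, "grip": 1},
  {"tx": -0.493, "ty": -0.407, "tz": 0.25, "turn": 0, "grip": 1},
  {"tx": -0.493, "ty": -0.407, "tz": 0.18, "turn": 0, "grip": 1},
  {"tx": -0.493, "ty": -0.407, "tz": 0.11, "turn": 0, "grip": 1},
  {"tx": -0.493, "ty": -0.407, "tz": 0.06, "turn": 0, "grip": 1},
  {"tx": -0.493, "ty": -0.407, "tz": 0.03, "turn": 0, "grip": 1},
  {"tx": -0.493, "ty": -0.407, "tz": 0.012, "turn": 0, "grip": 1},
  {"tx": -0.493, "ty": -0.407, "tz": 0.004, "turn": 0, "grip": 1},
  {"tx": -0.493, "ty": -0.407, "tz": 0, "turn": 0, "grip": 1},
  {"tx": -0.493, "ty": -0.407, "tz": -0.001, "turn": 0, "grip": 1},
  {"tx": -0.493, "ty": -0.407, "tz": -0.001, "turn": 0, "grip": 1},
])

```text
clock: 30.15
position: [0.4425, -0.0196, 0.0253]
ee_rot: [2.222, 2.221, 0.001]
force: [0.3, -0.2, -3.3]
width: 0.355
```

Request:
drive_tool([
  {"tx": 0, "ty": 0, "tz": -0.0015, "turn": 0, "grip": 1},
  {"tx": 0, "ty": 0, "tz": -0.0015, "turn": 0, "grip": 1},
  {"tx": 0, "ty": 0, "tz": -0.0015, "turn": 0, "grip": -1},
  {"tx": 0, "ty": 0, "tz": -0.0015, "turn": 0, "grip": -1},
  {"tx": 0, "ty": 0, "tz": -0.0015, "turn": 0, "grip": -1},
  {"tx": 0, "ty": 0, "tz": -0.0015, "turn": 0, "grip": -1},
  {"tx": 0, "ty": 0, "tz": -0.0015, "turn": 0, "grip": -1},
  {"tx": 0, "ty": 0, "tz": 0.05, "turn": 0, "grip": -1},
  {"tx": 0, "ty": 0, "tz": 0.15, "turn": 0, "grip": -1},
  {"tx": 0, "ty": 0, "tz": 0.27, "turn": 0, "grip": -1},
  {"tx": 0.05, "ty": -0.03, "tz": 0.34, "turn": 0, "grip": -1},
  {"tx": 0.14, "ty": -0.09, "tz": 0.34, "turn": 0, "grip": -1},
  {"tx": 0.23, "ty": -0.15, "tz": 0.34, "turn": 0, "grip": -1},
  {"tx": 0.32, "ty": -0.21, "tz": 0.34, "turn": 0, "grip": -1},
  {"tx": 0.4, "ty": -0.27, "tz": 0.34, "turn": 0, "grip": -1},
  {"tx": 0.46, "ty": -0.31, "tz": 0.34, "turn": 0, "grip": -1},
  {"tx": 0.484, "ty": -0.322, "tz": 0.34, "turn": 0, "grip": -1},
  {"tx": 0.484, "ty": -0.322, "tz": 0.34, "turn": 0, "grip": -1},
  {"tx": 0.484, "ty": -0.322, "tz": 0.34, "turn": 0, "grip": -1},
])

```text
clock: 32.05
position: [0.6351, -0.1474, 0.1609]
ee_rot: [-2.22, -2.221, -0.0]
force: [0.4, -0.1, -0.1]
width: 1.001
```

Run:
```python
from h import *
a=get_image("scene"); cv2.imwrite("pics/s2.png",a[:,:,::-1]); print(observe()["position"])
```

```text
[ 0.63498905 -0.14720139  0.16113701]
```

View pics/s2.png

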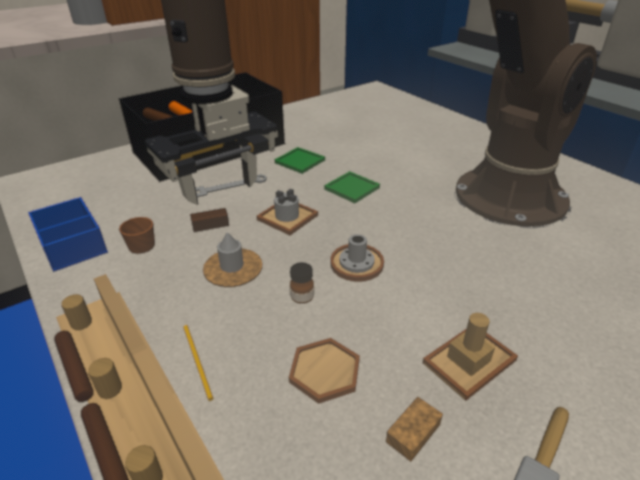

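Chuck, faceplate and blank are in their trays, the cone is on the pad at (231,255), and the hex tray is empty at (324,368). Now the cone.

Request:
drive_tool([
  {"tx": 0.002, "ty": -0.002, "tz": -0.1, "turn": 0, "grip": -1},
  {"tx": 0.002, "ty": -0.002, "tz": -0.2, "turn": 0, "grip": -1},
  {"tx": 0.002, "ty": -0.002, "tz": -0.28, "turn": 0, "grip": -1},
  {"tx": 0.002, "ty": -0.002, "tz": -0.33, "turn": 0, "grip": -1},
  {"tx": 0.002, "ty": -0.002, "tz": -0.352, "turn": 0, "grip": -1},
  {"tx": 0.002, "ty": -0.002, "tz": -0.352, "turn": 0, "grip": -1},
  {"tx": 0.002, "ty": -0.002, "tz": -0.352, "turn": 0, "grip": 1},
  {"tx": 0.002, "ty": -0.002, "tz": -0.352, "turn": 0, "grip": 1},
  {"tx": 0.002, "ty": -0.002, "tz": -0.352, "turn": 0, "grip": 1},
  {"tx": 0.002, "ty": -0.002, "tz": -0.352, "turn": 0, "grip": 1},
  {"tx": 0.002, "ty": -0.002, "tz": -0.352, "turn": 0, "grip": 1},
  {"tx": 0.002, "ty": -0.002, "tz": -0.352, "turn": 0, "grip": 1},
  {"tx": 0.002, "ty": -0.002, "tz": -0.352, "turn": 0, "grip": 1},
  {"tx": 0.002, "ty": -0.002, "tz": -0.352, "turn": 0, "grip": 1},
  {"tx": 0.002, "ty": -0.002, "tz": -0.352, "turn": 0, "grip": 1},
  {"tx": 0.002, "ty": -0.002, "tz": -0.352, "turn": 0, "grip": 1},
])

```text
clock: 33.7
position: [0.636, -0.148, 0.0204]
ee_rot: [-2.22, -2.221, -0.001]
force: [0.7, 0.7, 2.0]
width: 0.467
```

Request:
drive_tool([
  {"tx": 0, "ty": 0, "tz": 0.03, "turn": 0, "grip": 1},
  {"tx": 0, "ty": 0, "tz": 0.1, "turn": 0, "grip": 1},
  {"tx": 0, "ty": 0, "tz": 0.2, "turn": 0, "grip": 1},
  {"tx": 0.002, "ty": 0.04, "tz": 0.25, "turn": 0, "grip": 1},
  {"tx": 0.002, "ty": 0.13, "tz": 0.25, "turn": 0, "grip": 1},
  {"tx": 0.002, "ty": 0.23, "tz": 0.25, "turn": 0, "grip": 1},
  {"tx": 0.002, "ty": 0.34, "tz": 0.25, "turn": 0, "grip": 1},
  {"tx": 0.002, "ty": 0.45, "tz": 0.25, "turn": 0, "grip": 1},
  {"tx": 0.002, "ty": 0.55, "tz": 0.25, "turn": 0, "grip": 1},
  {"tx": 0.002, "ty": 0.64, "tz": 0.25, "turn": 0, "grip": 1},
  {"tx": 0.002, "ty": 0.7, "tz": 0.25, "turn": 0, "grip": 1},
  {"tx": 0.002, "ty": 0.729, "tz": 0.22, "turn": 0, "grip": 1},
  {"tx": 0.002, "ty": 0.729, "tz": 0.15, "turn": 0, "grip": 1},
  {"tx": 0.002, "ty": 0.729, "tz": 0.08, "turn": 0, "grip": 1},
  {"tx": 0.002, "ty": 0.729, "tz": 0.04, "turn": 0, "grip": 1},
  {"tx": 0.002, "ty": 0.729, "tz": 0.018, "turn": 0, "grip": 1},
  {"tx": 0.002, "ty": 0.729, "tz": 0.006, "turn": 0, "grip": 1},
  {"tx": 0.002, "ty": 0.729, "tz": 0.001, "turn": 0, "grip": 1},
  {"tx": 0.002, "ty": 0.729, "tz": 0, "turn": 0, "grip": 1},
  {"tx": 0.002, "ty": 0.729, "tz": 0, "turn": 0, "grip": 1},
])

```text
clock: 35.7
position: [0.6374, 0.1437, 0.0213]
ee_rot: [-2.22, -2.222, -0.003]
force: [-0.3, 0.6, -4.7]
width: 0.469
```

Request:
drive_tool([
  {"tx": 0, "ty": 0, "tz": -0.002, "turn": 0, "grip": 1},
  {"tx": 0, "ty": 0, "tz": -0.0025, "turn": 0, "grip": 1},
  {"tx": 0, "ty": 0, "tz": -0.0025, "turn": 0, "grip": 1},
  {"tx": 0, "ty": 0, "tz": -0.0025, "turn": 0, "grip": -1},
  {"tx": 0, "ty": 0, "tz": -0.0025, "turn": 0, "grip": -1},
  {"tx": 0, "ty": 0, "tz": -0.0025, "turn": 0, "grip": -1},
  {"tx": 0, "ty": 0, "tz": -0.0025, "turn": 0, "grip": -1},
  {"tx": 0, "ty": 0, "tz": -0.0025, "turn": 0, "grip": -1},
  {"tx": 0, "ty": 0, "tz": 0.05, "turn": 0, "grip": -1},
  {"tx": 0, "ty": 0, "tz": 0.15, "turn": 0, "grip": -1},
  {"tx": 0, "ty": 0, "tz": 0.27, "turn": 0, "grip": -1},
  {"tx": -0.05, "ty": -0.05, "tz": 0.38, "turn": 0, "grip": -1},
  {"tx": -0.1, "ty": -0.12, "tz": 0.48, "turn": 0, "grip": -1},
  {"tx": -0.15, "ty": -0.2, "tz": 0.58, "turn": 0, "grip": -1},
  {"tx": -0.2, "ty": -0.26, "tz": 0.66, "turn": 0, "grip": -1},
  {"tx": -0.24, "ty": -0.3, "tz": 0.74, "turn": 0, "grip": -1},
  {"tx": -0.24, "ty": -0.3, "tz": 0.74, "turn": 0, "grip": -1},
  {"tx": -0.24, "ty": -0.3, "tz": 0.74, "turn": 0, "grip": -1},
  {"tx": -0.24, "ty": -0.3, "tz": 0.74, "turn": 0, "grip": -1},
])

```text
clock: 37.6
position: [0.5412, 0.0246, 0.3163]
ee_rot: [-2.219, -2.222, -0.002]
force: [-0.3, 0.3, -0.3]
width: 1.003
```

Run:
```python
from h import *
import pickle
s=observe();im=get_image("wrist"); pickle.dump((s,im),open("w4.pkl","wb")); print(s["position"])
```

```text
[0.541191   0.02461467 0.316294  ]
```

Request:
drive_tool([
  {"tx": -0.05, "ty": -0.1, "tz": 0, "turn": 0, "grip": -1},
  {"tx": -0.08, "ty": -0.2, "tz": 0, "turn": 0, "grip": -1},
  {"tx": -0.08, "ty": -0.3, "tz": 0, "turn": 0, "grip": -1},
  {"tx": -0.08, "ty": -0.4, "tz": 0, "turn": 0, "grip": -1},
  {"tx": -0.08, "ty": -0.5, "tz": 0, "turn": 0, "grip": -1},
  {"tx": -0.08, "ty": -0.58, "tz": 0, "turn": 0, "grip": -1},
  {"tx": -0.08, "ty": -0.6, "tz": 0, "turn": 0, "grip": -1},
  {"tx": -0.08, "ty": -0.6, "tz": 0, "turn": 0, "grip": -1},
  {"tx": -0.08, "ty": -0.6, "tz": 0, "turn": 0, "grip": -1},
])

```text
clock: 38.55
position: [0.5095, -0.2135, 0.315]
ee_rot: [-2.215, -2.223, 0.0]
force: [-0.2, -0.1, 0.2]
width: 1.001
```

Run:
```python
from h import *
import pickle
s,im=pickle.load(open("w4.pkl","rb"))
s5=observe();im5=get_image("wrist"); print(s5["position"])
def cen(nm,s,im,C,z,half):
    hsv=cv2.cvtColor(np.ascontiguousarray(im),cv2.COLOR_RGB2HSV)
    brown=((hsv[:,:,1]>70)&(hsv[:,:,0]<25)&(hsv[:,:,2]>50)).astype(np.uint8)
    u,v=proj("wrist",[C+[.012]],s)[0].astype(int); k=70
    m=brown[v-k:v+k,u-k:u+k]; 
    n,l,st,_=cv2.connectedComponentsWithStats(m); b=1+np.argmax(st[1:,4])
    t=cv2.convexHull(np.argwhere(l==b)[:,::-1].astype(np.int32)+[u-k,v-k])[:,0]
    P=(ray("wrist",t,.012,s)*1000).astype(np.float32); M=cv2.moments(cv2.convexHull(P))
    hull=np.zeros(brown.shape,np.uint8); cv2.fillConvexPoly(hull,t.astype(np.int32),1)
    hull=cv2.erode(hull,np.ones((9,9)))
    o=((hull>0)&(brown==0)).astype(np.uint8); n,l,st,_=cv2.connectedComponentsWithStats(o); b=1+np.argmax(st[1:,4])
    Q=(ray("wrist",np.argwhere(l==b)[:,::-1],z,s)*1000).astype(np.float32)
    c,r=cv2.minEnclosingCircle(Q)
    print(nm,"tray",np.round([M["m10"]/M["m00"],M["m01"]/M["m00"]],1),"obj",np.round(c,1),round(r,1))
cen("face",s,im,[.443,-.02],.016,0); cen("cone",s,im,[.637,.144],.052,0); cen("chuck",s5,im5,[.463,-.229],.048,0)
def crop(s,im,C):
    u,v=proj("wrist",[C+[.012]],s)[0].astype(int); return cv2.resize(im[v-55:v+55,u-55:u+55],(260,260),interpolation=2)
cv2.imwrite("pics/fin.png",np.hstack([crop(s,im,[.443,-.02]),crop(s,im,[.637,.144]),crop(s5,im5,[.463,-.229])])[:,:,::-1])
for nm,C,z in [("cone cyl top",[.637,.144],.052)]: 
    u,v=proj("wrist",[C+[.012]],s)[0].astype(int); print((proj("wrist",[[.6368,.1436,.052]],s)[0]-[u-55,v-55])*260/110+[260,0])
a=get_image("scene"); cv2.imwrite("pics/s3.png",a[:,:,::-1])
```

```text
[ 0.50954455 -0.21352592  0.3150125 ]
face tray [441.6 -18.8] obj [441.6 -18.9] 34.4
cone tray [635.6 144.2] obj [633.5 140.9] 25.7
chuck tray [ 462.1 -228. ] obj [ 463.5 -226.7] 28.9
[410.7699698 119.7936874]
```

View pics/fin.png

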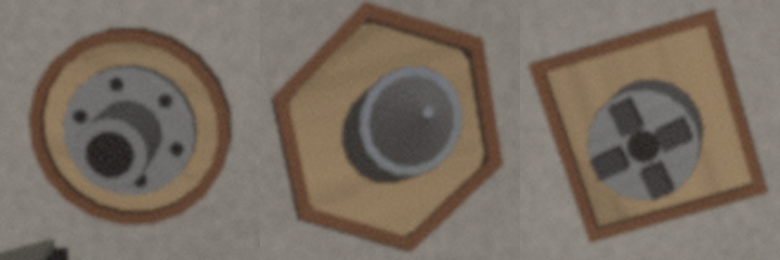

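View pics/s3.png

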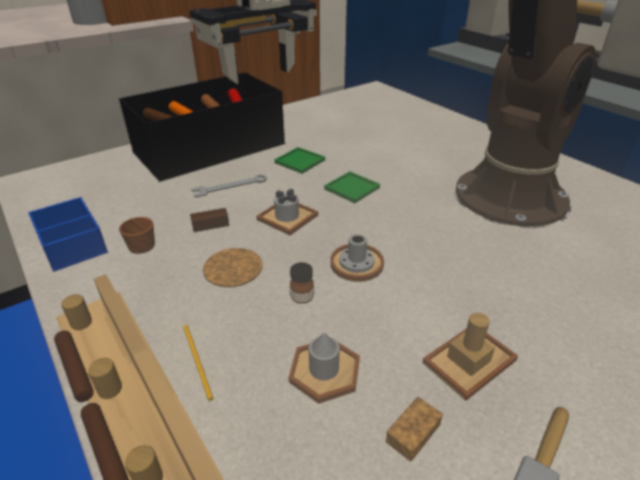

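The faceplate is within 0.2 mm of its tray's middle. The cone's rim is at (409,121) against an expected (411,120), about 1 mm off, and the chuck is off by 2 mm at most. The jar hasn't moved from (302,283) and the pad is empty.

```bash
python3 -c "
from cell import *
print(sign_off())"
```

```text
the job is handed in; nothing more can be done
None
```

All four accessories are upright in their own trays, and the job was handed in at about 39 s of the 141 s limit. I parked the blank on the cork pad to swap it with the chuck, then parked the cone there to swap it with the faceplate.

**Last checks (wrist camera):**
- **Faceplate:** within about 0.2 mm of the middle of the round tray.
- **Blank:** about 1 mm off the middle of the oblong tray; I turned its foot square to the tray.
- **Cone centre:** the automatic circle fit put it about 4 mm off. That fit also took in the visible side wall, giving a radius of 25.7 mm instead of 22 mm. Read by eye, the top rim of its cylinder is about 1 mm from where it should be, and I trusted that.
- **Chuck:** the same fit put it about 2 mm off, also with too large a radius (28.9 mm instead of 26 mm). It is 2 mm off at most.

In the last scene picture the jar has not moved, the pad is empty and the gripper is clear of everything. The first two move calls were refused because their rows lacked a key, so they moved nothing.

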